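# Find and hold the heavy side of a test rotor

### The job

Take the test rotor by its orange crank handle and crank it once right round, feeling where its hidden heavy side is. Then turn the heavy side straight down and finish still gripping the handle, holding the rotor still there, so that I can mark the light side on top. Leave everything else on the bench where it is.

Things in the scene. Friction and masses are not known exactly. Their poses are not given: they have to be found in the camera images.
- stand: Grey balancing stand, screwed to the bench; origin on the bench below the drum's centre, z up, y along the axle towards the aluminium upright (35 to 62 mm along +y, 54 mm wide, up to 162 mm above the bench). Base plate: 80 mm to either side in x, -55 to +75 mm in y, 12 mm high. The crank handle is on the -y side.
- axle (a point): Centre of the blue rotor drum (116 mm across, 50 mm wide), on its level axle, 135 mm above the bench; fixed to the stand, with the stand's axes.
- drum (a point): The same point, but turning with the drum: its z axis points from the axle to the crank handle. The drum's heavy side is hidden inside; where it lies relative to the handle differs from start to start, and it is not down at the start. All else on the rotor, handle included, is balanced. The heavy side pulls with 0.09 to 0.13 N m when level with the axle: 2 to 3 N at the handle.
- rotor (a joint): Turn of the rotor about the axle's y axis, rad, counted over several turns (stops at -12 and +12). 0: crank handle straight up; growing values carry it from up towards the axle's +x. It starts within 0.7 rad of 0. Steady dry friction of about 0.16 N m, the same both ways, lets the rotor stay wherever it is left.
- handle: Orange crank sleeve, 16 mm across and 50 mm long, level and parallel to the axle; it spins freely on its pin, so it may be gripped and carried round without turning the gripper. Origin at its centre, 45 mm from the axle and 90 mm from the drum's centre along the axle's -y (65 mm clear of the drum's face); its y axis lies along the axle, its other axes mean nothing.
- spare_rotor: a spare grey drum, 90 mm across and 45 mm high, lying flat (origin: centre of its underside); leave it
- reel: white and black component reel, 130 mm across, 12 mm high, lying flat (origin: centre of its underside); leave it
- jar: amber glass jar with black cap, 48 mm across, 60 mm high (origin: centre of its underside); leave it
- screwdriver: screwdriver lying on the bench (origin: on its underside); leave it
- brush: small brush lying on the bench (origin: on its underside); leave it
- marker: white and red marker pen, 120 mm long, 14 mm thick, lying on the bench (origin: middle of its underside); leave it
- board_tray: black tray of circuit boards, 170 x 240 mm, 30 mm high (origin: centre of its underside); leave it

How it is judged (in metres and radians):
On the way:
1. the rotor has been cranked once right round by its handle ((value of joint rotor above 5.5 rad or value of joint rotor below -5.5 rad) and contact force between the fingers and handle above 0.5 N), for 0.05 s.
At the end, for the whole second after the job is handed in: The rotor's heavy side points straight down within 20 degrees (0.35 rad), the rotor is still (under 0.1 rad/s), and the fingers grip the crank handle (over 2 N) (angle between slug_c0's own z axis and vertical below 0.35 rad and contact force between the fingers and handle above 2 N and velocity of joint rotor between -0.1 and 0.1 rad/s); the arm keeps its last pose, push and grip.
It fails at once if another thing on the bench was moved by more than 30 mm (distance of any of spare_rotor, reel, jar, screwdriver, brush, marker, board_tray from where it was at the start of the episode above 0.03 m).
It also fails if it takes over 72 s, if anything falls off the work surface, if the arm or the gripper's body presses on something with over 40 N, if the wrist force passes 120 N, or if a joint passes its speed limit or range.

### The arm

A 6-joint arm with a two-finger parallel gripper is mounted at the origin on the work surface. World frame = base frame: x ahead of the robot, y to its left, z up, the work surface at z = 0. Lengths are in mm, angles in rad, forces in N, time in s.
With the tool pointing down it reaches from about 350 to 775 mm from the base axis. Payload 7.3 kg.
Tool frame: the origin (TCP) lies at the very end of the fingers, on their centre line; the grasp point (between the pads) lies 19 mm behind it; x points along the fingers, z is the direction in which the jaws open and shut, and the axes are right-handed (so a half turn about x gives the same grasp; the last joint's range is limited). The gripper opens to 92 mm and grips with 3 to 60 N. Pads are 19 mm wide; open, the fingers measure 130 mm over their backs; the gripper's body (75 mm by 190 mm) begins 47 mm behind the grasp point.
Start: joints at [-1.359, 0.342, 1.524, -0, 1.275, -0.146], TCP at [183.886, -491.763, 226.741] pointing down, gripper open.
Joint ranges: [-2.53, 2.53], [-0.77, 2.02], [0.04, 2.7], [-1, 4.14], [0.28, 2.66], [-3.11, 3.11]. Speed limits (rad/s): [2.57, 2.57, 3.14, 3.14, 3.14, 3.14].

### API

Orientations are given as [roll, pitch, yaw] about the fixed x, y, z axes, in that order (R = Rz(yaw) Ry(pitch) Rx(roll)).
In Python, from plant import * gives the robot as it stands.
- The arm moves only by the shell command python3 -m creep 'ROWS'. ROWS is JSON, a list of rows, each an object of numbers: "tx", "ty", "tz": the shift along the tool's x, y, z in cm; "wx", "wy", "wz": the turn, a rotation vector about the tool's x, y, z in rad; "gripper": the closure, from -1 (fully open) to 1 (shut). A call has 1 to 8 rows; each row is the pose to reach, as a shift and turn from the pose commanded when the call began, along the tool's axes at that moment; what a row does not reach only later rows make up. A row lasts 1/12 s, in which the tool goes at most 41.7 mm and 7.16 degrees, less where a joint would pass 70% of its speed; a pose out of reach is approached as far as the arm can. A call with a gripper value outside its range is refused whole. The fingers move at their own pace and stop on an object; the grip force is fixed at half the most. Time passes only in rows, so rows that repeat a pose let the fingers close. It gives the time, the measured TCP pose, the force and the opening at its end, in the units of the state.
- get_obs(): the state, without advancing time (a new reading comes with each control period).
- capture(name): name is "scene" or "top"; returns a dict with "frame" (480x640x3 uint8, red, green, blue), "z_map" (480x640 float32, mm along the optical axis (not along the pixel's ray), 0 where there is no reading), "vertical_fov" (degrees; the focal length in pixels is half the picture's height over the tangent of half this angle, whatever the lens; pixels are square), "cx", "cy" (the principal point, pixels), "xyz" and "rotation" of the camera in the world. Camera axes: x right, y down, z forward; pixel columns grow to the right and rows downward; lengths in mm; the calibration is good to about 2 mm. A picture is of the moment at which its call begins.
- close_job(): hands the job in, once; it reports no verdict.
The state is a dict: "time": time; "joint_positions": joint angles; "dq": joint speeds; "tau": joint torques, N m; "tool_pos": TCP position; "tcp_rot": TCP orientation; "contact_force": force on the tool from outside, world axes, zero at the start; "moment": the same for the moment, N m; "grip_width": finger opening in mm.
Only numpy, scipy, OpenCV 4.12 (cv2) and the standard library are available. Lean on these libraries where they do the work, as an engineer would, in place of code of your own. Each camera call takes 0.05 s, during which the arm holds its last target.

## Working session

There is one attempt and no reset: what is moved stays moved. The work goes in short steps, Python scripts to look and compute and a shell command to move; the robot and the scene stay as the last step left them, time stands still between calls to the robot, and variables do not carry over. Pictures are saved under pics/ and viewed, and the job is handed in when it is done.

```bash
ls; mkdir -p pics; python3 - <<'E'
from plant import *
import cv2
print(get_obs())
for n in ("scene","top"):
    c=capture(n); cv2.imwrite(f"pics/{n}0.png",c["frame"][:,:,::-1])
    print(n,{k:v for k,v in c.items() if k not in("frame","z_map")})
E
```

```text
pics
{'time': 0.0, 'joint_positions': array([-1.35897808e+00,  3.42705702e-01,  1.52502191e+00,  1.23427201e-05,
        1.27541134e+00, -1.45994852e-01]), 'dq': array([-0.00112073,  0.00010175,  0.00075224, -0.00072706, -0.00034112,
        0.00116749]), 'tau': array([-2.90578799e-03, -4.31250215e+01, -2.44222373e+01,  7.16560520e-02,
        5.59416006e-02, -1.08159143e-04]), 'tool_pos': array([ 183.80810502, -491.3305729 ,  226.05209864]), 'tcp_rot': array([2.98796514, 1.56924998, 1.77497831]), 'contact_force': array([-0.59638655,  0.00870916, -0.57706346]), 'moment': array([-0.01038885,  0.01673825, -0.01153068]), 'grip_width': 92.03443667158233}
scene {'vertical_fov': 46.9880832982983, 'cx': 321.9186457963021, 'cy': 253.68905551431519, 'xyz': array([1544.46721903,  499.14753082,  906.31951873]), 'rotation': array([-2.17342949,  0.00365401,  2.01976168])}
top {'vertical_fov': 42.67851605628483, 'cx': 318.2735081775684, 'cy': 241.63542609379985, 'xyz': array([ 257.65017555,    8.55361144, 1396.9086726 ]), 'rotation': array([-2.9125327 , -0.00431564, -1.57585478])}
```

View pics/scene0.png

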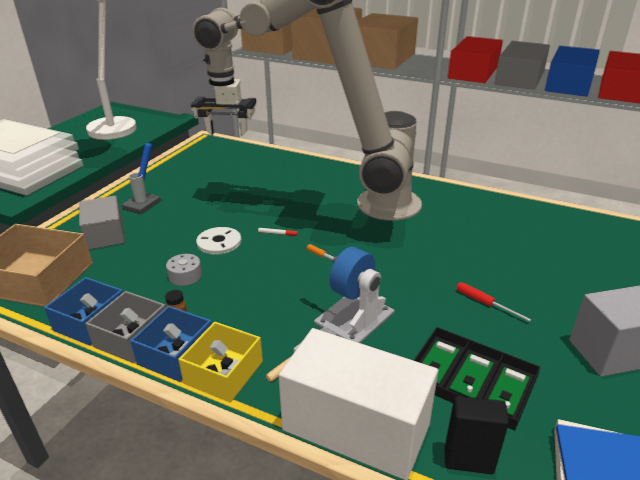

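View pics/top0.png

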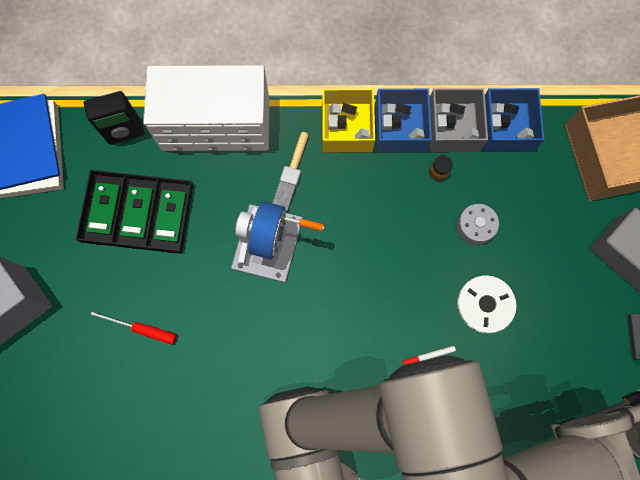

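The scene view shows the rotor at about (355,275) with its orange handle at (320,252). The top view shows the drum at (267,230), the handle at (312,224) and the brush beside the base at (293,165). Next I'll measure them.

```bash
cat > h.py <<'E'
from plant import *
import cv2, numpy as np
from scipy.spatial.transform import Rotation as R
def cam(c):
    f=240/np.tan(np.radians(c["vertical_fov"])/2)
    return f,R.from_euler('xyz',c["rotation"]).as_matrix(),np.array(c["xyz"])
def pts(c,mask):
    f,Rm,t=cam(c); v,u=np.nonzero(mask&(c["z_map"]>0)); z=c["z_map"][v,u]
    P=np.stack([(u-c["cx"])/f*z,(v-c["cy"])/f*z,z],1)
    return P@Rm.T+t,u,v
def ray(c,u,v,h):
    f,Rm,t=cam(c); d=Rm@np.array([(u-c["cx"])/f,(v-c["cy"])/f,1]); return t+d*(h-t[2])/d[2]
def proj(c,p):
    f,Rm,t=cam(c); q=Rm.T@(np.array(p)-t); return q[0]/q[2]*f+c["cx"],q[1]/q[2]*f+c["cy"]
def mask(c,lo,hi,box):
    m=cv2.inRange(cv2.cvtColor(c["frame"],cv2.COLOR_RGB2HSV),lo,hi)>0
    b=np.zeros_like(m); b[box[1]:box[3],box[0]:box[2]]=1
    return m&b
ORANGE=((5,150,90),(20,255,255)); BLUE=((100,120,40),(120,255,255))
E
python3 - <<'E'
from h import *
boxes={"scene":((300,235,335,265),(320,240,380,300)),"top":((296,212,330,238),(240,195,296,265))}
for n in ("scene","top"):
    c=capture(n)
    g,_,_=pts(c,np.ones((480,640),bool)&(c["z_map"]>0)); print(n,"bench z median",np.median(g[:,2]))
    for nm,col,b in(("orange",ORANGE,boxes[n][0]),("blue",BLUE,boxes[n][1])):
        m=mask(c,*col,b); P,u,v=pts(c,m); 
        print(nm,len(P),"px",u.min(),u.max(),v.min(),v.max(),"med",np.median(P,0).round(1),"p2",np.percentile(P,2,0).round(1),"p98",np.percentile(P,98,0).round(1))
        q=P[:,:2]-P[:,:2].mean(0); w,V=np.linalg.eigh(q.T@q); print("  main xy dir",V[:,1].round(3),"extent",np.ptp(q@V[:,1]).round(1), "minor",np.ptp(q@V[:,0]).round(1))
    x0,y0,x1,y1=(220,130,360,300) if n=="top" else (270,200,410,350)
    cv2.imwrite(f"pics/{n}crop.png",cv2.resize(c["frame"][y0:y1,x0:x1,::-1],None,fx=4,fy=4 if n=="top" else 3.9,interpolation=cv2.INTER_CUBIC))
E
```

```text
scene bench z median 3.780262164158046
orange 118 px 307 325 244 256 med [583.2  16.1 177.4] p2 [568.5 -10.5 167.7] p98 [592.7  38.5 182.6]
  main xy dir [-0.876 -0.482] extent 285.1 minor 45.8
blue 1475 px 330 374 247 298 med [607.9 116.3 164.2] p2 [538.7  76.9  95.5] p98 [636.5 142.2 194.1]
  main xy dir [-0.919  0.394] extent 289.5 minor 233.9
top bench z median 1.4321605760724196
orange 172 px 299 323 219 230 med [578.1  16.6 178.7] p2 [568.4  -5.9 172.5] p98 [588.7  39.2 184.2]
  main xy dir [0.249 0.969] extent 49.3 minor 15.4
blue 1282 px 249 283 201 258 med [565.5 112.2 185.1] p2 [520.5  81.7 140.8] p98 [624.4 141.5 195.7]
  main xy dir [-0.97   0.245] extent 111.0 minor 65.0
```

```bash
python3 - <<'E'
from h import *
c=capture("top")
# base plate: points at height ~12mm near the stand, grey
P,u,v=pts(c,mask(c,(0,0,0),(180,255,255),(220,190,320,300)))
hsv=cv2.cvtColor(c["frame"],cv2.COLOR_RGB2HSV)[v,u]
s=(hsv[:,1]<60)&(abs(P[:,2]-12)<6)
r=cv2.minAreaRect(P[s][:,:2].astype(np.float32)); print("base",s.sum(),r)
# upright top
s=(hsv[:,1]<60)&(P[:,2]>150); print("upright",s.sum(),np.median(P[s],0).round(1),cv2.minAreaRect(P[s][:,:2].astype(np.float32)))
E
```

```text
base 1884 ((607.849365234375, 112.46505737304688), (130.49513244628906, 218.0558319091797), 75.30525970458984)
upright 474 [586.3 146.1 161. ] ((588.0460815429688, 112.5667724609375), (108.90980529785156, 107.11869049072266), 47.32290267944336)
```

```bash
python3 - <<'E'
from h import *
a=np.radians(75.3); y=np.array([np.cos(a),np.sin(a)]); x=np.array([y[1],-y[0]])
for n,bb,bo,bg in(("top",(240,195,296,265),(296,212,330,238),(220,190,320,300)),("scene",(320,240,380,300),(300,235,335,265),(290,230,410,350))):
    c=capture(n)
    P,u,v=pts(c,mask(c,*BLUE,bb)); s=(P[:,2]>60)&(P[:,0]<700)&(P[:,0]>480)
    # cylinder fit: points on rim surface: circle in (x_s, z) radius 58, curved surface only
    X=P[s][:,:2]@x; Y=P[s][:,:2]@y; Z=P[s][:,2]
    print(n,"blue X",np.percentile(X,[1,99]).round(1),"Y",np.percentile(Y,[1,99]).round(1),"Z",Z.max().round(1))
    from scipy.optimize import least_squares
    f=least_squares(lambda p:np.hypot(X-p[0],Z-p[1])-58,[np.median(X),135],loss="soft_l1"); print(" cyl fit X,Z",f.x.round(1))
    P,u,v=pts(c,mask(c,*ORANGE,bo)); s=(P[:,2]>150)&(P[:,2]<200); X=P[s][:,:2]@x; Y=P[s][:,:2]@y; Z=P[s][:,2]
    f=least_squares(lambda p:np.hypot(X-p[0],Z-p[1])-8,[np.median(X),175],loss="soft_l1"); print(" handle fit X,Z",f.x.round(1),"Y",np.percentile(Y,[1,99]).round(1))
    P,u,v=pts(c,mask(c,(0,0,0),(180,255,255),bg)); hsv=cv2.cvtColor(c["frame"],cv2.COLOR_RGB2HSV)[v,u]
    s=(hsv[:,1]<60)&(abs(P[:,2]-12)<5); X=P[s][:,:2]@x; Y=P[s][:,:2]@y
    print(" base X",np.percentile(X,[0,1,99,100]).round(1),"Y",np.percentile(Y,[0,1,99,100]).round(1))
print(x,y)
o=get_obs(); print(R.from_euler('xyz',o['tcp_rot']).as_matrix().round(3))
E
```

```text
top blue X [473.6 580.7] Y [228.9 277. ] Z 198.4
 cyl fit X,Z [531.3 134.8]
 handle fit X,Z [556.4 172.3] Y [139.8 187.2]
 base X [450.2 451.2 657.9 666.2] Y [198.  198.9 326.2 344.2]
scene blue X [480.9 589.2] Y [228.5 277.7] Z 196.5
 cyl fit X,Z [529.1 134.6]
 handle fit X,Z [555.7 173. ] Y [136.7 186.3]
 base X [450.8 456.4 617.5 716.8] Y [195.4 199.1 326.2 328.2]
[ 0.96726775 -0.25375794] [0.25375794 0.96726775]
[[-0.     0.937  0.35 ]
 [ 0.     0.35  -0.937]
 [-1.     0.    -0.   ]]
```

View pics/topcrop.png

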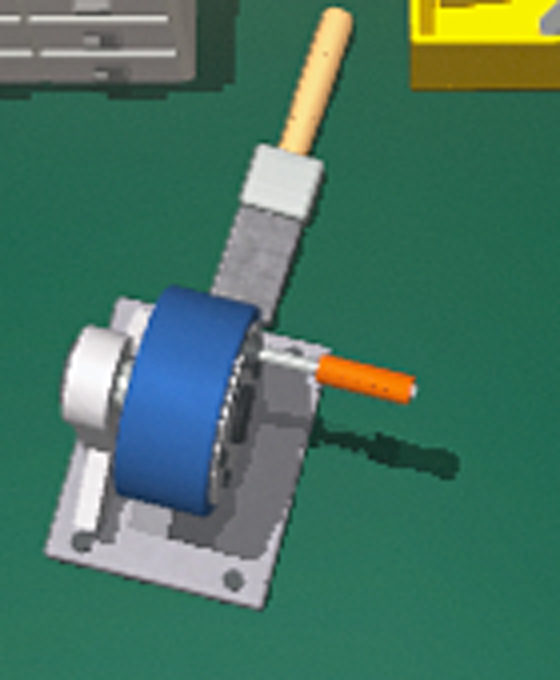

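View pics/scenecrop.png

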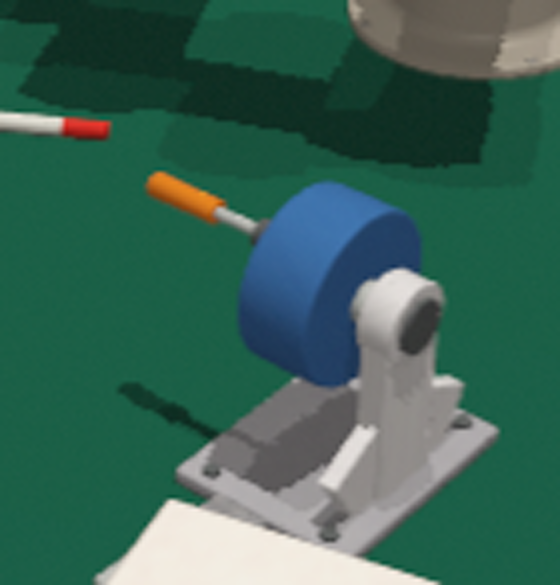

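Both views agree. The drum centre is at stand-frame X≈530, Y≈253, Z 135. The handle is 45.4 mm from the axle (45 expected) at rotor ≈ 0.6 rad. I'll move toward it above everything.

```bash
cat >> h.py <<'E'
ys=np.array([0.25376,0.96727]); xs=np.array([ys[1],-ys[0]])
CX,CY,CZ=530.4,252.8,135.0
def world(X,Y,Z): return np.array([*(X*xs+Y*ys),Z])
RT=np.column_stack([[0,0,-1.],[*ys,0],[*xs,0]]) # tool x down, z along stand x; y = z cross x
RT[:,1]=np.cross(RT[:,2],RT[:,0])
def togo(X,Y,Z):
    """stand X,Y and height of grasp point -> rows"""
    o=get_obs(); Rc=R.from_euler('xyz',o['tcp_rot']).as_matrix()
    d=Rc.T@(world(X,Y,Z-19)-o['tool_pos']); w=R.from_matrix(Rc.T@RT).as_rotvec()
    print("t cm",(d/10).round(2),"w",w.round(3),"| stand now",(o['tool_pos'][:2]@xs).round(1),(o['tool_pos'][:2]@ys).round(1),(o['tool_pos'][2]+19).round(1),"F",o['contact_force'].round(2),"w",o['grip_width'].round(1),"t",o['time'])
E
python3 - <<'E'
from h import *
print(RT, np.linalg.det(RT)); togo(556,157.8,260)
E
python3 -m creep '[{"tx":-3,"ty":27.7,"tz":-17.1,"wx":-0.95},{"tx":-3,"ty":27.7,"tz":-17.1,"wx":-0.95},{"tx":-3,"ty":27.7,"tz":-17.1,"wx":-0.95},{"tx":-3,"ty":27.7,"tz":-17.1,"wx":-0.95},{"tx":-3,"ty":27.7,"tz":-17.1,"wx":-0.95},{"tx":-3,"ty":27.7,"tz":-17.1,"wx":-0.95},{"tx":-3,"ty":27.7,"tz":-17.1,"wx":-0.95},{"tx":-3,"ty":27.7,"tz":-17.1,"wx":-0.95}]'
python3 - <<'E'
from h import *
togo(556,157.8,260)
E
```

```text
[[ 0.       0.25376  0.96727]
 [ 0.       0.96727 -0.25376]
 [-1.       0.       0.     ]] 1.0000053905Traceback (most recent call last):
  File "<stdin>", line 2, in <module>
  File "h.py", line 29, in togo
    print("t cm",(d/10).round(2),"w",w.round(3),"| stand now",(o['tool_pos'][:2]@xs).round(1),(o['tool_pos'][:2]@ys).round(1),(o['tool_pos'][2]+19).round(1),"F",o['contact_force'].round(2),"w",o['grip_width'].round(1),"t",o['time'])
                                                                                                                                                                                                 ^^^^^^^^^^^^^^^^^^^^^
AttributeError: 'float' object has no attribute 'round'
validation failed for argument at $[0]...
Traceback (most recent call last):
  File "h.py", line 29, in togo
    print("t cm",(d/10).round(2),"w",w.round(3),"| stand now",(o['tool_pos'][:2]@xs).round(1),(o['tool_pos'][:2]@ys).round(1),(o['tool_pos'][2]+19).round(1),"F",o['contact_force'].round(2),"w",o['grip_width'].round(1),"t",o['time'])
                                                                                                                                                                                                 ^^^^^^^^^^^^^^^^^^^^^
AttributeError: 'float' object has no attribute 'round'
```

```bash
sed -i "s/o\['grip_width'\].round(1)/round(float(o['grip_width']),1)/" h.py
python3 -m creep '[{"tx":-3,"ty":27.7,"tz":-17.1,"wx":-0.95,"wy":0,"wz":0,"gripper":-1},{"tx":-3,"ty":27.7,"tz":-17.1,"wx":-0.95,"wy":0,"wz":0,"gripper":-1},{"tx":-3,"ty":27.7,"tz":-17.1,"wx":-0.95,"wy":0,"wz":0,"gripper":-1},{"tx":-3,"ty":27.7,"tz":-17.1,"wx":-0.95,"wy":0,"wz":0,"gripper":-1},{"tx":-3,"ty":27.7,"tz":-17.1,"wx":-0.95,"wy":0,"wz":0,"gripper":-1},{"tx":-3,"ty":27.7,"tz":-17.1,"wx":-0.95,"wy":0,"wz":0,"gripper":-1},{"tx":-3,"ty":27.7,"tz":-17.1,"wx":-0.95,"wy":0,"wz":0,"gripper":-1},{"tx":-3,"ty":27.7,"tz":-17.1,"wx":-0.95,"wy":0,"wz":0,"gripper":-1}]'
python3 - <<'E'
from h import *
togo(556,157.8,260)
E
```

```text
time: 1.02
tool_pos: [384.6, -232.3, 257.2]
tcp_rot: [-0.021, 1.57, -0.277]
contact_force: [0.4, -0.6, 0.2]
grip_width: 91.8
t cm [ 1.63 28.49 12.52] w [0.    0.001 0.   ] | stand now 430.9 -127.1 276.2 F [ 0.39 -0.63  0.19] w 91.8 t 1.0167
```

```bash

python3 -m creep '[{"tx":1.5,"ty":28.5,"tz":12.5,"wx":0,"wy":0,"wz":0,"gripper":-1},{"tx":1.5,"ty":28.5,"tz":12.5,"wx":0,"wy":0,"wz":0,"gripper":-1},{"tx":1.5,"ty":28.5,"tz":12.5,"wx":0,"wy":0,"wz":0,"gripper":-1},{"tx":1.5,"ty":28.5,"tz":12.5,"wx":0,"wy":0,"wz":0,"gripper":-1},{"tx":1.5,"ty":28.5,"tz":12.5,"wx":0,"wy":0,"wz":0,"gripper":-1},{"tx":1.5,"ty":28.5,"tz":12.5,"wx":0,"wy":0,"wz":0,"gripper":-1},{"tx":1.5,"ty":28.5,"tz":12.5,"wx":0,"wy":0,"wz":0,"gripper":-1},{"tx":1.5,"ty":28.5,"tz":12.5,"wx":0,"wy":0,"wz":0,"gripper":-1}]'
python3 - <<'E'
from h import *
togo(556,157.8,173)
E
```

```text
time: 1.68
tool_pos: [580.1, 12.1, 241.1]
tcp_rot: [1.455, 1.57, 1.195]
contact_force: [-0.6, -0.5, -0.2]
grip_width: 92.0
t cm [ 8.71 -0.13 -0.21] w [-0.004  0.    -0.001] | stand now 558.1 158.9 260.1 F [-0.58 -0.47 -0.23] w 92.0 t 1.6833
```

```bash

python3 -m creep '[{"tx":4.2,"ty":-0.1,"tz":-0.2,"wx":0,"wy":0,"wz":0,"gripper":-1},{"tx":5.7,"ty":-0.1,"tz":-0.2,"wx":0,"wy":0,"wz":0,"gripper":-1},{"tx":7.2,"ty":-0.1,"tz":-0.2,"wx":0,"wy":0,"wz":0,"gripper":-1},{"tx":8.7,"ty":-0.1,"tz":-0.2,"wx":0,"wy":0,"wz":0,"gripper":-1},{"tx":8.7,"ty":-0.1,"tz":-0.2,"wx":0,"wy":0,"wz":0,"gripper":-1},{"tx":8.7,"ty":-0.1,"tz":-0.2,"wx":0,"wy":0,"wz":0,"gripper":-1}]'
python3 - <<'E'
from h import *
F=[];M=[]
for i in range(20):
    c=capture("top" if i%2 else "scene"); o=get_obs(); F.append(o['contact_force']);M.append(o['moment'])
    if i>17: cv2.imwrite(f"pics/g{i}.png",c["frame"][:,:,::-1])
F=np.array(F);M=np.array(M); print(F.mean(0),F.std(0),M.mean(0),M.std(0),[*np.corrcoef(F[:-1,0],F[1:,0])[0]])
togo(556,157.8,173)
E
```

```text
time: 2.18
tool_pos: [575.7, 7.7, 154.3]
tcp_rot: [-2.944, 1.569, 3.077]
contact_force: [-0.1, 0.6, 0.3]
grip_width: 91.6
[ 0.11301702 -0.16302616 -0.11168393] [0.46346075 0.54395201 0.4075068 ] [-0.02277209 -0.06684882  0.0078356 ] [0.02791354 0.02631689 0.03326352] [np.float64(0.9999999999999999), np.float64(-0.0253786182019277)]
t cm [0.07 0.42 0.07] w [-0.006 -0.     0.   ] | stand now 555.3 153.6 173.7 F [ 0.14  0.7  -0.85] w 91.7 t 3.1833
```

View pics/g18.png

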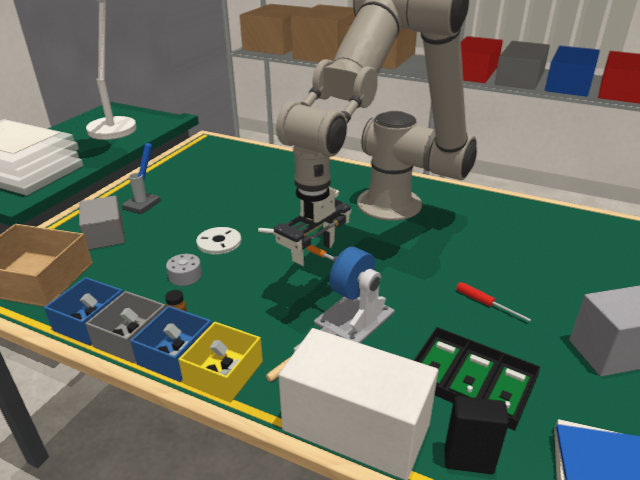

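View pics/g19.png

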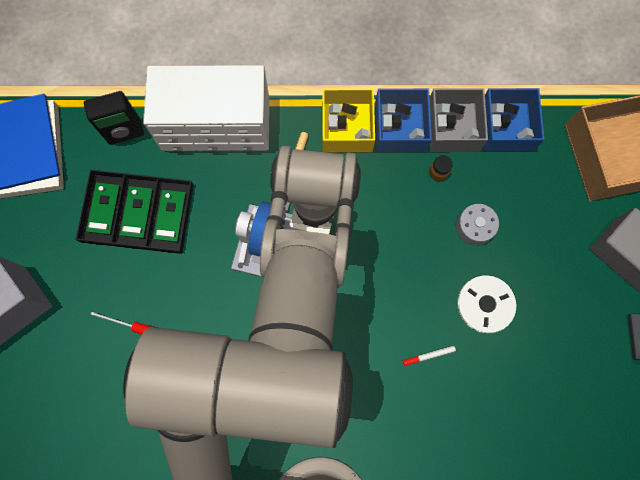

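The pictures show the open fingers straddling the orange handle at scene (315,250), with the drum clear of the gripper. Force bias is about 0.1 N and noise 0.5 N per reading. Now I'll close on the handle.

```bash

python3 -m creep '[{"tx":0,"ty":0.3,"tz":0.05,"wx":0,"wy":0,"wz":0,"gripper":-1},{"tx":0,"ty":0.3,"tz":0.05,"wx":0,"wy":0,"wz":0,"gripper":1},{"tx":0,"ty":0.3,"tz":0.05,"wx":0,"wy":0,"wz":0,"gripper":1},{"tx":0,"ty":0.3,"tz":0.05,"wx":0,"wy":0,"wz":0,"gripper":1},{"tx":0,"ty":0.3,"tz":0.05,"wx":0,"wy":0,"wz":0,"gripper":1},{"tx":0,"ty":0.3,"tz":0.05,"wx":0,"wy":0,"wz":0,"gripper":1},{"tx":0,"ty":0.3,"tz":0.05,"wx":0,"wy":0,"wz":0,"gripper":1},{"tx":0,"ty":0.3,"tz":0.05,"wx":0,"wy":0,"wz":0,"gripper":1}]'
python3 - <<'E'
from h import *
for i in range(4): capture("top"); togo(556,157.8,173)
E
```

```text
time: 3.85
tool_pos: [577.3, 10.4, 154.7]
tcp_rot: [-0.704, 1.571, -0.967]
contact_force: [-0.2, -0.8, -0.3]
grip_width: 50.0
t cm [0.07 0.12 0.02] w [-0.007  0.     0.   ] | stand now 555.8 156.6 173.7 F [ 0.26 -0.32 -0.51] w 45.8 t 3.9
t cm [0.07 0.12 0.02] w [-0.006  0.     0.   ] | stand now 555.8 156.6 173.7 F [0.6  0.65 0.21] w 41.5 t 3.95
t cm [0.07 0.12 0.02] w [-0.007  0.     0.   ] | stand now 555.8 156.6 173.7 F [-0.5  -0.77 -0.19] w 37.8 t 4.0
t cm [0.07 0.12 0.02] w [-0.006  0.     0.   ] | stand now 555.8 156.6 173.7 F [ 0.64 -0.49 -0.97] w 33.5 t 4.05
```

```bash

python3 -m creep '[{"tx":0,"ty":0,"tz":0,"wx":0,"wy":0,"wz":0,"gripper":1},{"tx":0,"ty":0,"tz":0,"wx":0,"wy":0,"wz":0,"gripper":1},{"tx":0,"ty":0,"tz":0,"wx":0,"wy":0,"wz":0,"gripper":1},{"tx":0,"ty":0,"tz":0,"wx":0,"wy":0,"wz":0,"gripper":1},{"tx":0,"ty":0,"tz":0,"wx":0,"wy":0,"wz":0,"gripper":1}]'
python3 - <<'E'
from h import *
for i in range(4): capture("top"); togo(556,157.8,173)
E
```

```text
time: 4.47
tool_pos: [577.5, 10.4, 154.8]
tcp_rot: [-0.157, 1.57, -0.419]
contact_force: [0.6, 0.3, 0.8]
grip_width: 14.8
t cm [0.08 0.12 0.  ] w [-0.006  0.001  0.   ] | stand now 556.0 156.6 173.8 F [ 0.36 -0.33  0.86] w 15.2 t 4.5167
t cm [0.08 0.12 0.  ] w [-0.006  0.001  0.   ] | stand now 556.0 156.6 173.8 F [ 0.29 -0.57  0.47] w 14.7 t 4.5667
t cm [0.08 0.12 0.  ] w [-0.006  0.     0.   ] | stand now 556.0 156.6 173.8 F [-0.03  0.02  0.97] w 15.3 t 4.6167
t cm [0.08 0.12 0.  ] w [-0.006  0.001  0.   ] | stand now 556.0 156.6 173.8 F [1.22 0.23 1.63] w 15.1 t 4.6667
```

Gripped: opening 15 mm on the 16 mm sleeve. I'll compute the circle steps in tool axes.

```bash
cat > lg.py <<'E'
from plant import get_obs
import json
o=get_obs(); d={k:(v.tolist() if hasattr(v,'tolist') else v) for k,v in o.items()}
open('log.jsonl','a').write(json.dumps(d)+'\n')
E
python3 - <<'E'
import numpy as np
for k in range(32):
    a=0.6+0.2*k
    r=[(-4.5*(np.cos(b)-np.cos(a)),4.5*(np.sin(b)-np.sin(a))) for b in(a+.1,a+.2)]
    print(round(a+.2,1)," ".join("%.2f,%.2f"%t for t in r))
E
```

```text
0.8 0.27,0.36 0.58,0.69
1.0 0.34,0.30 0.70,0.56
1.2 0.39,0.22 0.80,0.41
1.4 0.43,0.14 0.87,0.24
1.6 0.45,0.05 0.90,0.06
1.8 0.45,-0.04 0.89,-0.12
2.0 0.43,-0.12 0.85,-0.29
2.2 0.40,-0.21 0.78,-0.45
2.4 0.35,-0.28 0.67,-0.60
2.6 0.29,-0.35 0.54,-0.72
2.8 0.21,-0.40 0.38,-0.81
3.0 0.13,-0.43 0.21,-0.87
3.2 0.04,-0.45 0.04,-0.90
3.4 -0.05,-0.45 -0.14,-0.89
3.6 -0.14,-0.43 -0.32,-0.84
3.8 -0.22,-0.39 -0.48,-0.76
4.0 -0.29,-0.34 -0.62,-0.65
4.2 -0.35,-0.28 -0.74,-0.52
4.4 -0.40,-0.20 -0.82,-0.36
4.6 -0.43,-0.12 -0.88,-0.19
4.8 -0.45,-0.03 -0.90,-0.01
5.0 -0.45,0.06 -0.88,0.17
5.2 -0.42,0.15 -0.83,0.34
5.4 -0.39,0.23 -0.75,0.50
5.6 -0.33,0.30 -0.63,0.64
5.8 -0.27,0.36 -0.49,0.75
6.0 -0.19,0.41 -0.34,0.83
6.2 -0.10,0.44 -0.16,0.88
6.4 -0.01,0.45 0.02,0.90
6.6 0.07,0.44 0.19,0.88
6.8 0.16,0.42 0.36,0.82
7.0 0.24,0.38 0.52,0.73
```

```bash

python3 -m creep '[{"tx":0.27,"ty":0,"tz":0.36,"wx":0,"wy":0,"wz":0,"gripper":1},{"tx":0.58,"ty":0,"tz":0.69,"wx":0,"wy":0,"wz":0,"gripper":1}]'; python3 lg.py
python3 -m creep '[{"tx":0.34,"ty":0,"tz":0.30,"wx":0,"wy":0,"wz":0,"gripper":1},{"tx":0.70,"ty":0,"tz":0.56,"wx":0,"wy":0,"wz":0,"gripper":1}]'; python3 lg.py
python3 -m creep '[{"tx":0.39,"ty":0,"tz":0.22,"wx":0,"wy":0,"wz":0,"gripper":1},{"tx":0.80,"ty":0,"tz":0.41,"wx":0,"wy":0,"wz":0,"gripper":1}]'; python3 lg.py
cat > an.py <<'E'
from h import *
import json
L=[json.loads(l) for l in open('log.jsonl')]
T=[];Ft=[];Fr=[];Fa=[]
for o in L:
    p=np.array(o['tool_pos']); F=np.array(o['contact_force'])-[.11,-.16,-.11]
    X=p[:2]@xs-CX; Z=p[2]+19-CZ; th=np.arctan2(X,Z); fx=F[:2]@xs; fz=F[2]
    T.append(th);Ft.append(fx*np.cos(th)-fz*np.sin(th));Fr.append(fx*np.sin(th)+fz*np.cos(th));Fa.append(F[:2]@ys)
    print("th %.2f r %.1f Y %.1f Ft %.2f Fr %.2f Fy %.2f w %.1f dq %.2f"%(th,np.hypot(X,Z),p[:2]@ys,Ft[-1],Fr[-1],Fa[-1],o['grip_width'],np.abs(o['dq']).max()))
E
python3 an.py
```

```text
time: 4.83
tool_pos: [584.1, 8.7, 149.2]
tcp_rot: [-0.078, 1.571, -0.341]
contact_force: [-3.1, 0.0, 3.6]
grip_width: 15.1
time: 5.0
tool_pos: [590.0, 7.2, 141.7]
tcp_rot: [0.332, 1.57, 0.069]
contact_force: [-0.1, 0.9, 3.6]
grip_width: 15.2
time: 5.17
tool_pos: [594.0, 6.1, 133.5]
tcp_rot: [0.31, 1.57, 0.046]
contact_force: [-0.5, 0.5, 2.9]
grip_width: 15.3
th 0.77 r 46.4 Y 156.6 Ft -4.82 Fr 0.42 Fy -0.66 w 15.1 dq 0.11
th 0.98 r 46.3 Y 156.6 Ft -3.33 Fr 1.61 Fy 0.97 w 15.2 dq 0.10
th 1.18 r 46.0 Y 156.6 Ft -3.09 Fr 0.41 Fy 0.48 w 15.3 dq 0.09
```

Smooth motion, with the tangential force near the friction value and radial force small. I'll carry on round.

```bash

python3 -m creep '[{"tx":0.43,"ty":0,"tz":0.14,"wx":0,"wy":0,"wz":0,"gripper":1},{"tx":0.87,"ty":0,"tz":0.24,"wx":0,"wy":0,"wz":0,"gripper":1}]' >/dev/null; python3 lg.py
python3 -m creep '[{"tx":0.45,"ty":0,"tz":0.05,"wx":0,"wy":0,"wz":0,"gripper":1},{"tx":0.90,"ty":0,"tz":0.06,"wx":0,"wy":0,"wz":0,"gripper":1}]' >/dev/null; python3 lg.py
python3 -m creep '[{"tx":0.45,"ty":0,"tz":-0.04,"wx":0,"wy":0,"wz":0,"gripper":1},{"tx":0.89,"ty":0,"tz":-0.12,"wx":0,"wy":0,"wz":0,"gripper":1}]' >/dev/null; python3 lg.py
python3 -m creep '[{"tx":0.43,"ty":0,"tz":-0.12,"wx":0,"wy":0,"wz":0,"gripper":1},{"tx":0.85,"ty":0,"tz":-0.29,"wx":0,"wy":0,"wz":0,"gripper":1}]' >/dev/null; python3 lg.py
python3 -m creep '[{"tx":0.40,"ty":0,"tz":-0.21,"wx":0,"wy":0,"wz":0,"gripper":1},{"tx":0.78,"ty":0,"tz":-0.45,"wx":0,"wy":0,"wz":0,"gripper":1}]' >/dev/null; python3 lg.py
python3 -m creep '[{"tx":0.35,"ty":0,"tz":-0.28,"wx":0,"wy":0,"wz":0,"gripper":1},{"tx":0.67,"ty":0,"tz":-0.60,"wx":0,"wy":0,"wz":0,"gripper":1}]' >/dev/null; python3 lg.py
python3 -m creep '[{"tx":0.29,"ty":0,"tz":-0.35,"wx":0,"wy":0,"wz":0,"gripper":1},{"tx":0.54,"ty":0,"tz":-0.72,"wx":0,"wy":0,"wz":0,"gripper":1}]' >/dev/null; python3 lg.py
python3 an.py
python3 -c "
from h import *
cv2.imwrite('pics/mid.png',capture('scene')['frame'][:,:,::-1])"
```

```text
th 0.77 r 46.4 Y 156.6 Ft -4.82 Fr 0.42 Fy -0.66 w 15.1 dq 0.11
th 0.98 r 46.3 Y 156.6 Ft -3.33 Fr 1.61 Fy 0.97 w 15.2 dq 0.10
th 1.18 r 46.0 Y 156.6 Ft -3.09 Fr 0.41 Fy 0.48 w 15.3 dq 0.09
th 1.38 r 45.8 Y 156.6 Ft -2.29 Fr 1.32 Fy 1.48 w 15.1 dq 0.10
th 1.58 r 45.5 Y 156.7 Ft -1.60 Fr 1.26 Fy 1.64 w 15.0 dq 0.11
th 1.77 r 45.2 Y 156.6 Ft -2.04 Fr 3.15 Fy 2.23 w 15.0 dq 0.13
th 1.98 r 44.9 Y 156.6 Ft -3.18 Fr 4.13 Fy 2.49 w 14.9 dq 0.14
th 2.19 r 44.6 Y 156.6 Ft -2.27 Fr 3.68 Fy 2.02 w 15.3 dq 0.13
th 2.40 r 44.2 Y 156.5 Ft -1.23 Fr 4.51 Fy 3.00 w 14.9 dq 0.15
th 2.61 r 44.0 Y 156.5 Ft -0.95 Fr 2.61 Fy 1.81 w 14.8 dq 0.16
```

View pics/mid.png

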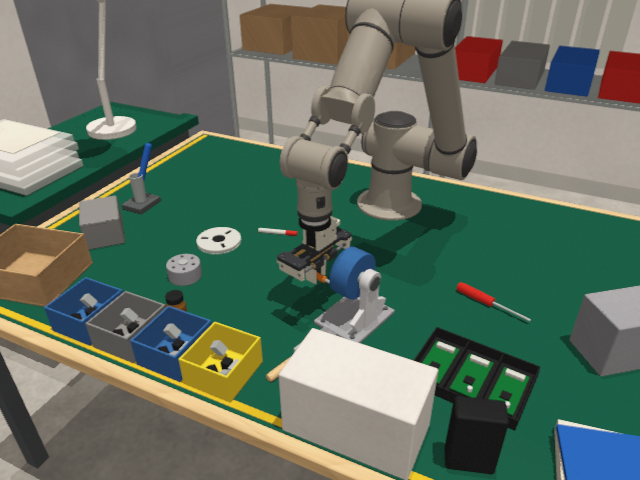

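The picture shows the gripper holding the handle on the lower far side, scene (318,275), clear of the drum at (352,272). Radial force is under 5 N. Continuing.

```bash

python3 -m creep '[{"tx":0.21,"ty":0,"tz":-0.40,"wx":0,"wy":0,"wz":0,"gripper":1},{"tx":0.38,"ty":0,"tz":-0.81,"wx":0,"wy":0,"wz":0,"gripper":1}]' >/dev/null; python3 lg.py
python3 -m creep '[{"tx":0.13,"ty":0,"tz":-0.43,"wx":0,"wy":0,"wz":0,"gripper":1},{"tx":0.21,"ty":0,"tz":-0.87,"wx":0,"wy":0,"wz":0,"gripper":1}]' >/dev/null; python3 lg.py
python3 -m creep '[{"tx":0.04,"ty":0,"tz":-0.45,"wx":0,"wy":0,"wz":0,"gripper":1},{"tx":0.04,"ty":0,"tz":-0.90,"wx":0,"wy":0,"wz":0,"gripper":1}]' >/dev/null; python3 lg.py
python3 -m creep '[{"tx":-0.05,"ty":0,"tz":-0.45,"wx":0,"wy":0,"wz":0,"gripper":1},{"tx":-0.14,"ty":0,"tz":-0.89,"wx":0,"wy":0,"wz":0,"gripper":1}]' >/dev/null; python3 lg.py
python3 -m creep '[{"tx":-0.14,"ty":0,"tz":-0.43,"wx":0,"wy":0,"wz":0,"gripper":1},{"tx":-0.32,"ty":0,"tz":-0.84,"wx":0,"wy":0,"wz":0,"gripper":1}]' >/dev/null; python3 lg.py
python3 -m creep '[{"tx":-0.22,"ty":0,"tz":-0.39,"wx":0,"wy":0,"wz":0,"gripper":1},{"tx":-0.48,"ty":0,"tz":-0.76,"wx":0,"wy":0,"wz":0,"gripper":1}]' >/dev/null; python3 lg.py
python3 -m creep '[{"tx":-0.29,"ty":0,"tz":-0.34,"wx":0,"wy":0,"wz":0,"gripper":1},{"tx":-0.62,"ty":0,"tz":-0.65,"wx":0,"wy":0,"wz":0,"gripper":1}]' >/dev/null; python3 lg.py
python3 -m creep '[{"tx":-0.35,"ty":0,"tz":-0.28,"wx":0,"wy":0,"wz":0,"gripper":1},{"tx":-0.74,"ty":0,"tz":-0.52,"wx":0,"wy":0,"wz":0,"gripper":1}]' >/dev/null; python3 lg.py
python3 -m creep '[{"tx":-0.40,"ty":0,"tz":-0.20,"wx":0,"wy":0,"wz":0,"gripper":1},{"tx":-0.82,"ty":0,"tz":-0.36,"wx":0,"wy":0,"wz":0,"gripper":1}]' >/dev/null; python3 lg.py
python3 -m creep '[{"tx":-0.43,"ty":0,"tz":-0.12,"wx":0,"wy":0,"wz":0,"gripper":1},{"tx":-0.88,"ty":0,"tz":-0.19,"wx":0,"wy":0,"wz":0,"gripper":1}]' >/dev/null; python3 lg.py
python3 an.py | tail -10
```

```text
th 2.80 r 43.8 Y 156.5 Ft -0.90 Fr 3.81 Fy 1.29 w 15.1 dq 0.16
th 3.02 r 43.6 Y 156.5 Ft -1.58 Fr 2.44 Fy 0.27 w 14.9 dq 0.16
th -3.06 r 43.5 Y 156.5 Ft -2.10 Fr 1.61 Fy -0.94 w 14.8 dq 0.15
th -2.86 r 43.5 Y 156.5 Ft -2.21 Fr -0.13 Fy -2.87 w 15.1 dq 0.13
th -2.66 r 43.5 Y 156.5 Ft -3.26 Fr 0.57 Fy -3.29 w 15.2 dq 0.11
th -2.45 r 43.5 Y 156.5 Ft -2.13 Fr -1.54 Fy -4.07 w 15.5 dq 0.11
th -2.25 r 43.7 Y 156.4 Ft -2.90 Fr -1.68 Fy -5.23 w 15.1 dq 0.11
th -2.04 r 43.9 Y 156.4 Ft -3.34 Fr -1.83 Fy -5.04 w 15.2 dq 0.11
th -1.84 r 44.1 Y 156.4 Ft -4.46 Fr -3.39 Fy -5.19 w 15.0 dq 0.10
th -1.64 r 44.4 Y 156.4 Ft -4.15 Fr -5.30 Fy -4.61 w 15.0 dq 0.12
```

```bash

python3 -m creep '[{"tx":-0.45,"ty":0,"tz":-0.03,"wx":0,"wy":0,"wz":0,"gripper":1},{"tx":-0.90,"ty":0,"tz":-0.01,"wx":0,"wy":0,"wz":0,"gripper":1}]' >/dev/null; python3 lg.py
python3 -m creep '[{"tx":-0.45,"ty":0,"tz":0.06,"wx":0,"wy":0,"wz":0,"gripper":1},{"tx":-0.88,"ty":0,"tz":0.17,"wx":0,"wy":0,"wz":0,"gripper":1}]' >/dev/null; python3 lg.py
python3 -m creep '[{"tx":-0.42,"ty":0,"tz":0.15,"wx":0,"wy":0,"wz":0,"gripper":1},{"tx":-0.83,"ty":0,"tz":0.34,"wx":0,"wy":0,"wz":0,"gripper":1}]' >/dev/null; python3 lg.py
python3 -m creep '[{"tx":-0.39,"ty":0,"tz":0.23,"wx":0,"wy":0,"wz":0,"gripper":1},{"tx":-0.75,"ty":0,"tz":0.50,"wx":0,"wy":0,"wz":0,"gripper":1}]' >/dev/null; python3 lg.py
python3 -m creep '[{"tx":-0.33,"ty":0,"tz":0.30,"wx":0,"wy":0,"wz":0,"gripper":1},{"tx":-0.63,"ty":0,"tz":0.64,"wx":0,"wy":0,"wz":0,"gripper":1}]' >/dev/null; python3 lg.py
python3 -m creep '[{"tx":-0.27,"ty":0,"tz":0.36,"wx":0,"wy":0,"wz":0,"gripper":1},{"tx":-0.49,"ty":0,"tz":0.75,"wx":0,"wy":0,"wz":0,"gripper":1}]' >/dev/null; python3 lg.py
python3 -m creep '[{"tx":-0.19,"ty":0,"tz":0.41,"wx":0,"wy":0,"wz":0,"gripper":1},{"tx":-0.34,"ty":0,"tz":0.83,"wx":0,"wy":0,"wz":0,"gripper":1}]' >/dev/null; python3 lg.py
python3 -m creep '[{"tx":-0.10,"ty":0,"tz":0.44,"wx":0,"wy":0,"wz":0,"gripper":1},{"tx":-0.16,"ty":0,"tz":0.88,"wx":0,"wy":0,"wz":0,"gripper":1}]' >/dev/null; python3 lg.py
python3 -m creep '[{"tx":-0.01,"ty":0,"tz":0.45,"wx":0,"wy":0,"wz":0,"gripper":1},{"tx":0.02,"ty":0,"tz":0.90,"wx":0,"wy":0,"wz":0,"gripper":1}]' >/dev/null; python3 lg.py
python3 -m creep '[{"tx":0.07,"ty":0,"tz":0.44,"wx":0,"wy":0,"wz":0,"gripper":1},{"tx":0.19,"ty":0,"tz":0.88,"wx":0,"wy":0,"wz":0,"gripper":1}]' >/dev/null; python3 lg.py
python3 -m creep '[{"tx":0.16,"ty":0,"tz":0.42,"wx":0,"wy":0,"wz":0,"gripper":1},{"tx":0.36,"ty":0,"tz":0.82,"wx":0,"wy":0,"wz":0,"gripper":1}]' >/dev/null; python3 lg.py
cat >> an.py <<'E'
T=np.array(T);Ft=np.array(Ft)
for sl in (slice(0,None),slice(1,None)):
    A=np.column_stack([np.ones(len(T)),np.cos(T),np.sin(T)])[sl]; s,r,_,_=np.linalg.lstsq(A,Ft[sl],rcond=None)
    print("mean %.2f amp %.2f phase(max Ft) %.3f resid %.2f"%(s[0],np.hypot(*s[1:]),np.arctan2(s[2],s[1]),np.sqrt(r[0]/len(T))))
E
python3 an.py|tail -13
```

```text
th -1.44 r 44.7 Y 156.4 Ft -5.27 Fr -6.73 Fy -5.16 w 14.9 dq 0.13
th -1.24 r 45.0 Y 156.4 Ft -5.04 Fr -8.15 Fy -4.40 w 14.8 dq 0.14
th -1.05 r 45.4 Y 156.4 Ft -5.47 Fr -10.87 Fy -4.55 w 14.7 dq 0.14
th -0.87 r 45.7 Y 156.4 Ft -4.35 Fr -11.49 Fy -3.53 w 14.9 dq 0.14
th -0.69 r 45.9 Y 156.4 Ft -5.52 Fr -10.40 Fy -2.45 w 15.2 dq 0.15
th -0.50 r 46.2 Y 156.5 Ft -6.40 Fr -8.31 Fy -2.80 w 14.6 dq 0.17
th -0.30 r 46.4 Y 156.6 Ft -5.23 Fr -8.98 Fy -4.25 w 15.3 dq 0.16
th -0.11 r 46.5 Y 156.6 Ft -5.64 Fr -5.52 Fy -3.95 w 15.2 dq 0.15
th 0.09 r 46.6 Y 156.6 Ft -5.01 Fr -4.76 Fy -3.69 w 15.2 dq 0.14
th 0.28 r 46.6 Y 156.6 Ft -5.01 Fr -3.76 Fy -3.99 w 15.1 dq 0.13
th 0.48 r 46.6 Y 156.7 Ft -3.75 Fr -3.91 Fy -3.58 w 15.3 dq 0.11
mean -3.47 amp 2.04 phase(max Ft) 2.592 resid 0.55
mean -3.44 amp 2.03 phase(max Ft) 2.562 resid 0.52
```

```bash
cat > an2.py <<'E'
from h import *
import json
from scipy.optimize import least_squares
L=[json.loads(l) for l in open('log.jsonl')]
P=np.array([o['tool_pos'] for o in L]); F=np.array([o['contact_force'] for o in L])-[.11,-.16,-.11]
X=P[:,:2]@xs; Z=P[:,2]+19; fx=F[:,:2]@xs; fz=F[:,2]
c=least_squares(lambda p:np.hypot(X-p[0],Z-p[1])-p[2],[530,135,45]).x; print("circle",c.round(2))
for cc in (c,[CX,CZ],[CX,c[1]]):
    T=np.unwrap(np.arctan2(X-cc[0],Z-cc[1])); Ft=fx*np.cos(T)-fz*np.sin(T)
    s=np.sign(np.diff(T,append=2*T[-1]-T[-2])); s=np.r_[s[0],s[:-1]]
    A=np.column_stack([-s,np.cos(T),np.sin(T)])[1:]; k,r,_,_=np.linalg.lstsq(A,Ft[1:],rcond=None)
    ph=np.arctan2(k[2],k[1]); print("fric %.2f amp %.2f heavy-down theta %.3f resid %.2f  now %.2f"%(k[0],np.hypot(*k[1:]),ph+np.pi/2,np.sqrt(r[0]/len(A)),T[-1]))
E
python3 an2.py
python3 - <<'E'
import numpy as np
a=6.8
while a>4.25:
    r=[(-4.5*(np.cos(b)-np.cos(a)),4.5*(np.sin(b)-np.sin(a))) for b in(a-.1,a-.2)]
    print(round(a-.2,1)," ".join("%.2f,%.2f"%t for t in r)); a-=.2
E
```

```text
circle [530.89 136.5   45.05]
fric 3.57 amp 2.11 heavy-down theta 4.116 resid 0.55  now 6.77
fric 3.44 amp 2.03 heavy-down theta 4.133 resid 0.53  now 6.76
fric 3.55 amp 2.08 heavy-down theta 4.111 resid 0.54  now 6.78
6.6 -0.20,-0.40 -0.36,-0.82
6.4 -0.12,-0.43 -0.19,-0.88
6.2 -0.03,-0.45 -0.02,-0.90
6.0 0.06,-0.45 0.16,-0.88
5.8 0.15,-0.43 0.34,-0.83
5.6 0.23,-0.39 0.49,-0.75
5.4 0.30,-0.33 0.63,-0.64
5.2 0.36,-0.27 0.75,-0.50
5.0 0.41,-0.19 0.83,-0.34
4.8 0.44,-0.11 0.88,-0.17
4.6 0.45,-0.02 0.90,0.01
4.4 0.44,0.07 0.88,0.19
4.2 0.42,0.16 0.82,0.36
```

The full turn is done: the fit gives friction 0.16 N m and unbalance 0.095 N m, with the heavy side down at about 4.12 rad. I'll crank back towards that and keep feeling, which checks the result with friction reversed.

```bash

python3 -m creep '[{"tx":-0.20,"ty":0,"tz":-0.40,"wx":0,"wy":0,"wz":0,"gripper":1},{"tx":-0.36,"ty":0,"tz":-0.82,"wx":0,"wy":0,"wz":0,"gripper":1}]' >/dev/null; python3 lg.py
python3 -m creep '[{"tx":-0.12,"ty":0,"tz":-0.43,"wx":0,"wy":0,"wz":0,"gripper":1},{"tx":-0.19,"ty":0,"tz":-0.88,"wx":0,"wy":0,"wz":0,"gripper":1}]' >/dev/null; python3 lg.py
python3 -m creep '[{"tx":-0.03,"ty":0,"tz":-0.45,"wx":0,"wy":0,"wz":0,"gripper":1},{"tx":-0.02,"ty":0,"tz":-0.90,"wx":0,"wy":0,"wz":0,"gripper":1}]' >/dev/null; python3 lg.py
python3 -m creep '[{"tx":0.06,"ty":0,"tz":-0.45,"wx":0,"wy":0,"wz":0,"gripper":1},{"tx":0.16,"ty":0,"tz":-0.88,"wx":0,"wy":0,"wz":0,"gripper":1}]' >/dev/null; python3 lg.py
python3 -m creep '[{"tx":0.15,"ty":0,"tz":-0.43,"wx":0,"wy":0,"wz":0,"gripper":1},{"tx":0.34,"ty":0,"tz":-0.83,"wx":0,"wy":0,"wz":0,"gripper":1}]' >/dev/null; python3 lg.py
python3 -m creep '[{"tx":0.23,"ty":0,"tz":-0.39,"wx":0,"wy":0,"wz":0,"gripper":1},{"tx":0.49,"ty":0,"tz":-0.75,"wx":0,"wy":0,"wz":0,"gripper":1}]' >/dev/null; python3 lg.py
python3 -m creep '[{"tx":0.30,"ty":0,"tz":-0.33,"wx":0,"wy":0,"wz":0,"gripper":1},{"tx":0.63,"ty":0,"tz":-0.64,"wx":0,"wy":0,"wz":0,"gripper":1}]' >/dev/null; python3 lg.py
python3 -m creep '[{"tx":0.36,"ty":0,"tz":-0.27,"wx":0,"wy":0,"wz":0,"gripper":1},{"tx":0.75,"ty":0,"tz":-0.50,"wx":0,"wy":0,"wz":0,"gripper":1}]' >/dev/null; python3 lg.py
python3 -m creep '[{"tx":0.41,"ty":0,"tz":-0.19,"wx":0,"wy":0,"wz":0,"gripper":1},{"tx":0.83,"ty":0,"tz":-0.34,"wx":0,"wy":0,"wz":0,"gripper":1}]' >/dev/null; python3 lg.py
python3 -m creep '[{"tx":0.44,"ty":0,"tz":-0.11,"wx":0,"wy":0,"wz":0,"gripper":1},{"tx":0.88,"ty":0,"tz":-0.17,"wx":0,"wy":0,"wz":0,"gripper":1}]' >/dev/null; python3 lg.py
python3 -m creep '[{"tx":0.45,"ty":0,"tz":-0.02,"wx":0,"wy":0,"wz":0,"gripper":1},{"tx":0.90,"ty":0,"tz":0.01,"wx":0,"wy":0,"wz":0,"gripper":1}]' >/dev/null; python3 lg.py
python3 -m creep '[{"tx":0.44,"ty":0,"tz":0.07,"wx":0,"wy":0,"wz":0,"gripper":1},{"tx":0.88,"ty":0,"tz":0.19,"wx":0,"wy":0,"wz":0,"gripper":1}]' >/dev/null; python3 lg.py
python3 -m creep '[{"tx":0.42,"ty":0,"tz":0.16,"wx":0,"wy":0,"wz":0,"gripper":1},{"tx":0.82,"ty":0,"tz":0.36,"wx":0,"wy":0,"wz":0,"gripper":1}]' >/dev/null; python3 lg.py
python3 an.py|tail -15|head -13; python3 an2.py
```

```text
th 0.31 r 46.7 Y 156.6 Ft 1.42 Fr -7.13 Fy -4.02 w 14.5 dq 0.14
th 0.10 r 46.7 Y 156.6 Ft 2.67 Fr -8.70 Fy -2.89 w 14.8 dq 0.14
th -0.09 r 46.6 Y 156.6 Ft 2.13 Fr -11.75 Fy -4.80 w 15.2 dq 0.15
th -0.27 r 46.5 Y 156.6 Ft 1.67 Fr -12.41 Fy -5.47 w 14.9 dq 0.15
th -0.44 r 46.2 Y 156.6 Ft 1.57 Fr -11.46 Fy -5.65 w 15.1 dq 0.15
th -0.62 r 45.9 Y 156.5 Ft 3.09 Fr -8.28 Fy -6.54 w 15.4 dq 0.15
th -0.80 r 45.6 Y 156.5 Ft 2.27 Fr -5.36 Fy -7.33 w 15.0 dq 0.15
th -1.00 r 45.2 Y 156.5 Ft 2.68 Fr -2.95 Fy -7.50 w 15.2 dq 0.14
th -1.20 r 44.9 Y 156.5 Ft 1.76 Fr -0.53 Fy -8.07 w 15.1 dq 0.14
th -1.41 r 44.6 Y 156.5 Ft 2.82 Fr 0.21 Fy -8.99 w 15.1 dq 0.14
th -1.61 r 44.3 Y 156.5 Ft 2.96 Fr 1.24 Fy -9.31 w 14.8 dq 0.13
th -1.82 r 44.1 Y 156.5 Ft 2.67 Fr 1.87 Fy -7.72 w 14.8 dq 0.11
th -2.02 r 43.8 Y 156.5 Ft 3.40 Fr 1.47 Fy -7.21 w 15.4 dq 0.10
circle [530.93 136.52  45.04]
fric 3.63 amp 2.00 heavy-down theta 4.152 resid 0.56  now 4.23
fric 3.54 amp 1.86 heavy-down theta 4.169 resid 0.57  now 4.26
fric 3.62 amp 1.96 heavy-down theta 4.143 resid 0.56  now 4.23
```

Both directions agree on 4.12–4.16 rad, against a tolerance of 0.35. A last nudge of 0.09 rad, then hold.

```bash

python3 -m creep '[{"tx":0.18,"ty":0,"tz":0.09,"wx":0,"wy":0,"wz":0,"gripper":1},{"tx":0.35,"ty":0,"tz":0.20,"wx":0,"wy":0,"wz":0,"gripper":1},{"tx":0.35,"ty":0,"tz":0.20,"wx":0,"wy":0,"wz":0,"gripper":1},{"tx":0.35,"ty":0,"tz":0.20,"wx":0,"wy":0,"wz":0,"gripper":1},{"tx":0.35,"ty":0,"tz":0.20,"wx":0,"wy":0,"wz":0,"gripper":1},{"tx":0.35,"ty":0,"tz":0.20,"wx":0,"wy":0,"wz":0,"gripper":1},{"tx":0.35,"ty":0,"tz":0.20,"wx":0,"wy":0,"wz":0,"gripper":1}]'
python3 - <<'E'
from h import *
for i in range(4):
    c=capture("scene"); o=get_obs(); p=o['tool_pos']
    print(o['time'],"theta %.3f"%(np.arctan2(p[:2]@xs-530.9,p[2]+19-136.5)+2*np.pi),o['grip_width'],o['contact_force'].round(1))
cv2.imwrite('pics/end.png',c['frame'][:,:,::-1])
cv2.imwrite('pics/endtop.png',capture('top')['frame'][:,:,::-1])
E
```

```text
time: 12.63
tool_pos: [516.7, 26.2, 93.1]
tcp_rot: [-0.621, 1.569, -0.884]
contact_force: [-3.3, -7.4, -2.4]
grip_width: 15.1
12.6833 theta 4.138 14.705300448117262 [-3.2 -7.7 -1.2]
12.7333 theta 4.139 15.24392176782355 [-2.1 -6.7 -1.6]
12.7833 theta 4.138 15.291482854114923 [-3.2 -6.  -2.5]
12.8333 theta 4.139 14.961504193980725 [-2.7 -7.  -1.7]
```

View pics/end.png

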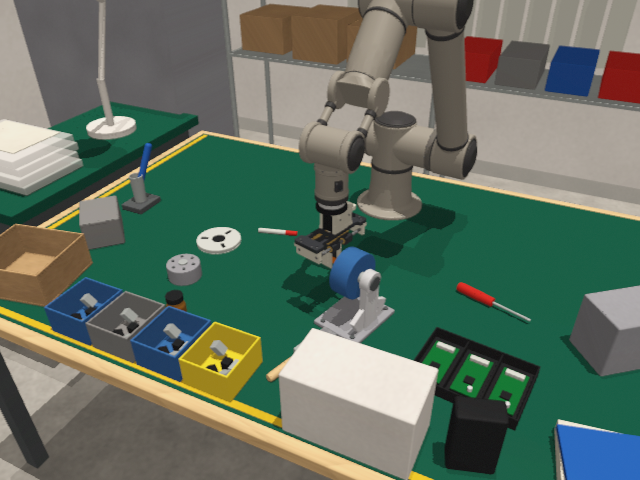

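View pics/endtop.png

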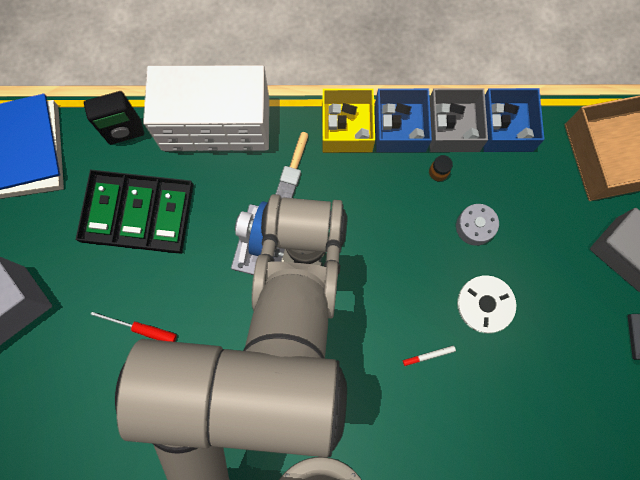

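The gripper holds the handle beside the drum at scene (335,258). The brush, marker, reel, jar, spare rotor, screwdriver and tray are all where they began. The rotor is still at 4.14 rad, so I'm handing in.

```bash
python3 -c "
from plant import *
print(close_job()); print(get_obs()['grip_width'])"
```

```text
the job is handed in; nothing more can be done
None
the job is handed in; nothing more can be done
```

The rotor is turned with its heavy side down, still gripped by the crank handle, and I handed the job in at about 13 s.

- **Cranking:** I cranked the rotor from about 0.6 to 6.8 rad, a full turn in 0.2 rad steps, reading the tangential force on the handle while it moved. I then cranked it back the other way to the final position as a check.
- **Feel:** The first turn's fit gave friction of about 0.16 N m and a heavy side of about 0.09 N m. The fits put heavy side down at 4.11 to 4.17 rad, with and without the return data. I left it at 4.14 rad.
- **Last checks:** The rotor read 4.138 to 4.139 rad and was still, and the fingers were open 15 mm on the 16 mm sleeve. By eye, the final pictures show the other things where they began.
- **What disagreed:**
  - **Axle height:** the cranked circle gave 136.5 mm where 135 was stated, which is within the calibration.
  - **Side load:** up to about 9 N built up along the axle while cranking and about 7 N remained at the end. Radial force reached about 12 N. Both are well under the limits.
  - **Imbalance:** adding the return data lowered the heavy side's pull to between 0.084 and 0.09 N m, at or just under the stated 0.09 minimum.

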